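Seat a tube rack in a shaker holder and clamp it

ROBOT

A 6-joint arm with a two-finger parallel gripper is mounted at the origin on a cart in front of the work surface, level with it; the furniture and walls round the work are solid. World frame = base frame: x ahead of the robot, y to its left, z up, the work surface at z = 0. Lengths are in mm, angles in degrees, forces in N, time in s.
With the tool pointing down it reaches from about 350 to 850 mm from the base axis. Payload 8.1 kg.
Tool frame: the origin (TCP) lies at the very end of the fingers, on their centre line; the grasp point (between the pads) lies 19 mm behind it; z points along the fingers, y is the line along which they close (so a half turn about z gives the same grasp; the last joint's range is limited). The gripper opens to 85 mm and grips with 20 to 120 N. Pads are 22 mm wide; open, the fingers measure 114 mm over their backs; the gripper's body (76 mm by 85 mm) begins 54 mm behind the grasp point. The pads swing forward as they close: fully open they stand 13 mm farther back than shut.
Start: joints at [59.278, 7.471, 85.268, -0, 87.261, -4.893], TCP at [261.392, 540.074, 231.292] pointing down, gripper open.
Joint ranges: [-169.43, 169.43], [-51.17, 129.36], [1.28, 143.12], [-76.62, 256.62], [0, 156.53], [-152.29, 152.29]. Speed limits (degrees/s): [136.94, 136.94, 159.86, 180, 180, 180].

INTERFACE

Orientations are given as [roll, pitch, yaw] about the fixed x, y, z axes, in that order (R = Rz(yaw) Ry(pitch) Rx(roll)).
In Python, from bench import sense, eyes, job, models gives the robot as it stands. The module is installed in compiled form; this text tells all that it offers.
- The arm moves only by the tool apply_moves, never from a script. Its argument "rows" is a list of rows, each a list of 6 numbers: the shift along the tool's x, y, z in mm, then the turn, a rotation vector about the tool's x, y, z in rad. In form: [[dx, dy, dz, rx, ry, rz], ...]. A call has exactly 5 rows; each row shifts and turns the commanded pose from where the row before left it, along the tool's axes as they then stand; what a row does not reach is not made up. A row lasts 1/8 s, in which the tool goes at most 62.5 mm and 10.7 degrees, less where a joint would pass 70% of its speed; a pose out of reach is approached as far as the arm can. A call is refused whole if a number of a shift passes 62.5 or a number of a turn 0.188, either way. A call with a gripper value outside its range is refused whole. "fingers" is the finger opening in mm, from 0 to 85.4, set as the call begins (left out, the last holds). The fingers move at their own pace and stop on an object; "grip_force" is the grip in N (left out, the last holds). Time passes only in rows, so rows that do not move let the fingers close, or fill a call up. It gives the time, the measured TCP pose, the force, the opening and the grip force at its end, in the units of the state.
- sense(): the state, without advancing time (a new reading comes with each control period).
- eyes.snapshot(name): name is "scene" or "side" or "wrist"; returns (picture, depth): 420x560x3 uint8, red, green, blue; 420x560 float32, mm along the optical axis (not along the pixel's ray), 0 where there is no reading.
- eyes.get_calibration(name): a dict with "intrinsics" (3x3 intrinsics, pixels), "R" (3x3) and "t" (3): a world point X has camera coordinates R X + t; the wrist camera has in their place "mount" (4x4, takes a point from camera to tool coordinates, whose origin is the TCP and whose axes are the flange's). Camera axes: x right, y down, z forward; pixel columns grow to the right and rows downward; lengths in mm; the calibration is good to about 2 mm. The wrist camera is an equidistant fisheye: a pixel r from the principal point sees the ray r / f radians off the axis. A picture is of the moment at which its call begins: read the wrist's pose just before it. get_calibration takes no time and is no camera call.
- job.hand_in(): hands the job in; it is judged then, once.
Trained networks look in the newest picture that a camera, given by its name, has taken for a name from the list of things; names that differ only in an ending like _2 or _b are one class to them, and where a whole thing is asked for, a point or a joint stands for the part that bears it (a point fixed in the world has none). Each returns a list of dicts, best first, with "confidence" (0 to 1); they miss things now and then, are a little off and sometimes report something else, mostly with a low value. They report only what shows in the picture. A call takes as long as a camera call.
- models.boxes_of(name, camera): "xyz" ([x, y, z] in mm, in world coordinates, good to about 4 mm: the middle of the surface that is visible of it).
- models.cut_out(name, camera): "pixels" (420x560 bool, what is visible of it).
- models.place_of(name, camera): "xyz" ([x, y, z] in mm, in world coordinates, good to about 4 mm: a listed point, or the origin of a listed thing).
The state is a dict: "time": time; "joint_pos": joint angles; "qd": joint speeds; "joint_efforts": joint torques, N m; "tool_pos": TCP position; "tcp_rot": TCP orientation; "ft_force": force on the tool from outside, world axes, zero at the start; "wrist_torque": the same for the moment, N m; "finger_gap": finger opening in mm; "grip_force": force on a finger pad.
Only numpy, scipy, OpenCV 4.12 (cv2) and the standard library are available. Lean on these libraries where they do the work, as an engineer would, in place of code of your own. Each camera call takes 0.05 s, during which the arm holds its last target. There are 200 camera calls.

TASK

Set the blue tube rack that stands beside the balance upright into the corner guides of the shaker's rack holder and, while the hinged clamp is still open, press the rack down until you feel it is firmly home: the pad under it slides stiffly and at first leaves the rack standing proud. Only then swing the clamp down over the rack until it is fully shut, and let go. Do not knock over or shove aside the bottle, beakers and dish standing around.

Things in the scene. Friction and masses are not known exactly. Their poses are not given: they have to be found in the camera images.
- rack_center (a point): Centre, half-way up, of the loose blue plastic tube rack in front, left or right of the balance (not the one at the wall): 52 mm wide (its x), 136 mm long (its y), its top deck 29 mm above this point and its feet 29 mm below it. z is up. It weighs 0.11 to 0.23 kg and is the same either way round. Grip it across its width near mid-length; the top deck may be pressed on.
- holder: Rack holder fixed to the bench: white deck 220 x 110 mm, its upper face 22 mm above the bench, aluminium corner guides, black lifting pad between them, clamp at its +x end. At the start the pad stands 6 to 10 mm above its stop, held by friction and damped: about 10 N moves it slowly (12 N at 20 mm/s), it stays where it is left; then it stops hard. Origin on the bench below the seat's centre; axes as the nest's.
- nest (a point): Centre of the seat: the lifting pad's upper face when fully down, 26 mm above the bench. x runs along the seat's length towards the clamp hinge, z up. The corner guides leave 140 mm (x) by 56 mm (y) for the rack and rise 17 mm above this point, with flared lips to 26 mm; the middle 90 mm of each long side is open. A fully seated rack has its centre 29 mm above this point.
- clamp_hinge (a point): Middle of the clamp's hinge axis, 100 mm along the nest's x from the seat centre and 97 mm above the bench; the axis is parallel to the nest's y.
- clamp_handle (a point): Middle of the grip bar of the clamp's bail handle: dark round bar 12 mm thick, parallel to the hinge axis, 52 mm clear between its legs, 50 mm above the middle of the 8 mm thick steel arm. With the clamp shut it lies over the seat's centre, 100 mm from the hinge axis and 50 mm higher than it (radius 112 mm about the hinge).
- clamp (a joint): Angle of the clamp: 0 shut (arm level over the rack, its rubber foot 1 mm above the top of a fully seated rack), positive as it swings up and away from the seat, about 1.57 upright, at most 1.8. Stiff enough to stay where it is left (about 2 N at the handle moves it). It starts open at 1.45 to 1.65.
- amber_bottle: Bystander: brown bottle with black cap, 64 mm across, 135 mm tall; origin under its centre.
- beaker: Bystander: large clear beaker, 90 mm across, 133 mm tall; origin under its centre. It stands behind the fixed laboratory balance, which is 0.2 m tall at most and stands between the rack and the holder: pass well above it.
- dish: Bystander: single culture dish, 58 mm across, 15 mm tall; origin under its centre.
- small_beaker: Bystander: small clear beaker, 55 mm across, 71 mm tall; origin under its centre.

How it is judged:
By the outcome, as a careful person would: the job done as asked, in the order asked, and still so for the second after the job is handed in, with the robot touching nothing.
It also fails if it takes over 69 s, if anything falls off the work surface, if the arm or the gripper's body presses on something with over 40 N, if the wrist force passes 120 N, or if a joint passes its speed limit or range.

## Working session

There is one attempt and no reset: what is moved stays moved. The work goes in short steps, Python scripts to look and compute and a tool call to move; the robot and the scene stay as the last step left them, time stands still between calls to the robot, and variables do not carry over. Pictures are saved under pics/ and viewed, at most 10 in all, crops included, and the job is handed in when it is done.

Besides the shell and the picture viewer there is one more tool, called by a JSON object that holds its "api" and its "payload". apply_moves: Moves the arm, as the interface text tells. Its arguments: {"type":"object","properties":{"rows":{"type":"array"},"fingers":{"type":"number"},"grip_force":{"type":"number"}},"required":["rows"]}

```bash
mkdir -p pics
cat > h.py <<'E'
import numpy as np, cv2
from bench import sense, eyes, job, models
def snap(n,f):
    p,d=eyes.snapshot(n); cv2.imwrite('pics/'+f,p[:,:,::-1]); return p,d
def world(n,d,m=None):
    c=eyes.get_calibration(n);K=c['intrinsics'];v,u=np.nonzero((d>0) if m is None else (m&(d>0)))
    z=d[v,u];P=np.stack([(u-K[0][2])/K[0][0]*z,(v-K[1][2])/K[1][1]*z,z],1)
    return (P-np.array(c['t']).ravel())@np.array(c['R'])
E
python3 - <<'E'
from h import *
import os
s=sense();print(s['tool_pos'],s['tcp_rot'],s['finger_gap'],s['time'])
a={}
for c in ['scene','side']:
    a[c]=snap(c,c+'0.png')
cv2.imwrite('pics/both.png',cv2.resize(np.hstack([a['scene'][0],a['side'][0]])[:,:,::-1],(800,300)))
for c in ['scene','side']:
    for n in ['rack_center','nest','clamp_hinge','clamp_handle','holder','amber_bottle','beaker','dish','small_beaker']:
        r=models.place_of(n,c); print(c,n,[(np.round(x['xyz']).tolist(),round(x['confidence'],2)) for x in r[:3]])
    K=eyes.get_calibration(c);R=np.array(K['R']);print(c,(-R.T@np.array(K['t']).ravel()).round(),K['intrinsics'][0][0])
np.savez('d0.npz',ds=a['scene'][1],dd=a['side'][1])
E
```

```text
[261.10279948 539.59097897 230.22936702] [-1.79892804e+02 -1.03641742e-02  1.54171890e+02] 85.32813382737857 0.0
scene rack_center [([429.0, 276.0, 31.0], 0.62), ([439.0, -300.0, 28.0], 0.24)]
scene nest [([434.0, -302.0, 25.0], 0.6)]
scene clamp_hinge [([434.0, -298.0, -1.0], 0.15)]
scene clamp_handle [([586.0, -300.0, 196.0], 0.38)]
scene holder [([432.0, -297.0, -0.0], 0.85)]
scene amber_bottle []
scene beaker []
scene dish [([341.0, 473.0, -0.0], 0.53)]
scene small_beaker []
scene [-460.  845. 1320.] 540.5579421786796
side rack_center [([423.0, 273.0, 30.0], 0.57)]
side nest [([438.0, -296.0, 24.0], 0.93)]
side clamp_hinge [([531.0, -300.0, 94.0], 0.7), ([342.0, 477.0, 1.0], 0.16)]
side clamp_handle [([586.0, -298.0, 193.0], 0.81)]
side holder [([436.0, -299.0, -3.0], 0.79)]
side amber_bottle [([643.0, 143.0, -0.0], 0.83)]
side beaker [([635.0, -58.0, -3.0], 0.67)]
side dish [([342.0, 475.0, -0.0], 0.58)]
side small_beaker [([406.0, -491.0, 3.0], 0.66)]
side [  -39. -1127.  1055.] 411.1595246360623
```

View pics/scene0.png

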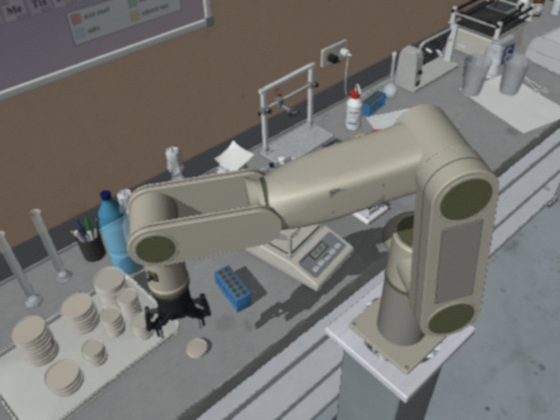

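View pics/side0.png

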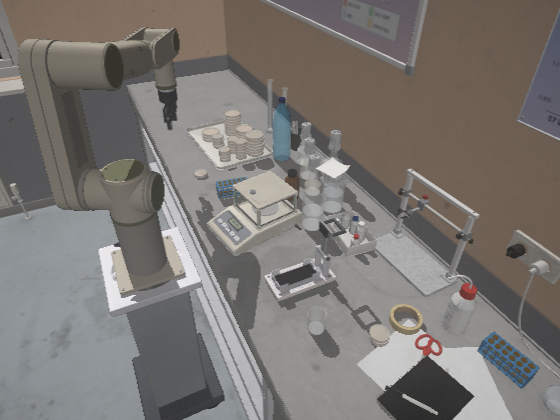

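The scene view shows the loose rack at about (233,287), left of the balance. In the side view the rack is at (235,187) behind the balance and the holder is at (300,275) with its clamp open. Next I measure their yaws.

Run:
```python
from h import *
D=np.load('d0.npz')
for c,k in [('scene','ds'),('side','dd')]:
    eyes.snapshot(c)
    for n in ['rack_center','holder','clamp_handle','clamp']:
        r=models.cut_out(n,c)
        for x in r[:2]:
            P=world(c,D[k],x['pixels']); 
            if len(P)<10: continue
            print(c,n,round(x['confidence'],2),len(P),np.percentile(P,[1,50,99],axis=0).round().tolist())
            if n=='rack_center' : Q=P[(P[:,2]>50)&(P[:,2]<66)]
            elif n=='holder': Q=P[(P[:,2]>15)&(P[:,2]<29)]
            else: continue
            if len(Q)>10: print('   rect',len(Q),cv2.minAreaRect(Q[:,:2].astype(np.float32)), np.median(Q[:,2]))
# balance heights
P=world('side',D['dd']); m=(P[:,0]>300)&(P[:,0]<750)&(abs(P[:,1])<230)&(P[:,2]>10)
Q=P[m]; 
for z in (30,100,150): 
    q=Q[Q[:,2]>z]; print(z,np.percentile(q,[1,99],axis=0).round().tolist())
```

```text
scene rack_center 0.76 978 [[357.0, 249.0, -1.0], [414.0, 288.0, 54.0], [497.0, 313.0, 63.0]]
   rect 623 ((427.7545471191406, 279.62548828125), (55.1362190246582, 142.74923706054688), 81.22138214111328) 56.62718102172966
scene rack_center 0.32 322 [[315.0, 449.0, 4.0], [340.0, 477.0, 14.0], [369.0, 504.0, 20.0]]
scene holder 0.67 447 [[7.0, -348.0, -2.0], [363.0, -274.0, 23.0], [592.0, 238.0, 610.0]]
   rect 227 ((375.3602294921875, -297.05615234375), (117.82743835449219, 65.50349426269531), 89.816162109375) 21.493864357026634
scene clamp_handle 0.54 47 [[566.0, -432.0, 87.0], [586.0, -310.0, 199.0], [684.0, -275.0, 208.0]]
side rack_center 0.55 326 [[356.0, 251.0, 0.0], [398.0, 276.0, 56.0], [479.0, 330.0, 64.0]]
   rect 171 ((420.73736572265625, 278.0850524902344), (57.33589172363281, 127.93805694580078), 84.94599151611328) 59.975718641801656
side rack_center 0.43 2291 [[342.0, -355.0, 8.0], [476.0, -312.0, 37.0], [592.0, -224.0, 215.0]]
   rect 119 ((510.56842041015625, -285.7951354980469), (323.8380126953125, 98.71409606933594), 10.8938627243042) 54.23744820990249
side holder 0.
[... 168 characters left out ...]
312), 26.43573570251465) 24.47108530470281
side holder 0.31 341 [[356.0, 250.0, 1.0], [400.0, 276.0, 56.0], [489.0, 330.0, 66.0]]
   rect 29 ((392.41424560546875, 280.99530029296875), (55.10212326049805, 68.32049560546875), 77.29781341552734) 23.943286086568232
side clamp_handle 0.69 434 [[522.0, -337.0, 2.0], [533.0, -303.0, 199.0], [706.0, -107.0, 217.0]]
side clamp_handle 0.24 2439 [[342.0, -355.0, 1.0], [479.0, -312.0, 36.0], [668.0, -152.0, 215.0]]
side clamp 0.72 513 [[522.0, -337.0, 0.0], [534.0, -300.0, 197.0], [714.0, -96.0, 217.0]]
30 [[306.0, -216.0, 32.0], [748.0, 139.0, 202.0]]
100 [[370.0, -100.0, 101.0], [748.0, 146.0, 204.0]]
150 [[372.0, -73.0, 152.0], [748.0, 135.0, 204.0]]
```

```bash
cat >> h.py <<'E'
from scipy.spatial.transform import Rotation as Ro
def plan(target,ydir=None,n=5,start=None,dec=0):
    """rows (n) to bring vertical tool to target TCP with tool y at world angle ydir (deg)"""
    s=sense(); R=Ro.from_euler('xyz',s['tcp_rot'],degrees=True); p=np.array(s['tool_pos'])
    y=R.as_matrix()[:,1]; a=np.degrees(np.arctan2(y[1],y[0]))
    if ydir is None: ydir=a
    da=ydir-a; 
    tz=-np.radians(da)/n
    for i in range(n):
        d=R.inv().apply((np.array(target)-p)/(n-i)); row=[round(v,dec) for v in d]+[0,0,round(tz,3)]
        p=p+R.apply(row[:3]); R=R*Ro.from_rotvec(row[3:]); print(row)
    print('ydir now',a.round(2),'q',np.round(s['joint_pos'],1),'tilt',R.as_matrix()[:,2].round(4))
E
python3 -c "
from h import *
plan([428,278,215],81,10)"
```

```text
[np.float64(-26.0), np.float64(-16.0), np.float64(2.0), 0, 0, np.float64(-0.029)]
[np.float64(-26.0), np.float64(-17.0), np.float64(2.0), 0, 0, np.float64(-0.029)]
[np.float64(-25.0), np.float64(-18.0), np.float64(2.0), 0, 0, np.float64(-0.029)]
[np.float64(-25.0), np.float64(-19.0), np.float64(1.0), 0, 0, np.float64(-0.029)]
[np.float64(-24.0), np.float64(-19.0), np.float64(2.0), 0, 0, np.float64(-0.029)]
[np.float64(-24.0), np.float64(-20.0), np.float64(1.0), 0, 0, np.float64(-0.029)]
[np.float64(-23.0), np.float64(-21.0), np.float64(2.0), 0, 0, np.float64(-0.029)]
[np.float64(-23.0), np.float64(-21.0), np.float64(1.0), 0, 0, np.float64(-0.029)]
[np.float64(-22.0), np.float64(-22.0), np.float64(2.0), 0, 0, np.float64(-0.029)]
[np.float64(-22.0), np.float64(-23.0), np.float64(1.0), 0, 0, np.float64(-0.029)]
ydir now 64.17 q [59.3  7.5 85.3 -0.  87.3 -4.9] tilt [ 0.  0. -1.]
```

{"api": "apply_moves", "payload": {"rows": [[-26,-16,2,0,0,-0.029],[-26,-17,2,0,0,-0.029],[-25,-18,2,0,0,-0.029],[-25,-19,1,0,0,-0.029],[-24,-19,2,0,0,-0.029]]}}

```text
time: 2.12
tool_pos: [344.3, 408.7, 222.4]
tcp_rot: [180.0, 0.0, 162.5]
ft_force: [0.5, 0.3, -0.9]
finger_gap: 85.6
grip_force: 0.0
```

{"api": "apply_moves", "payload": {"rows": [[-24,-20,1,0,0,-0.029],[-23,-21,2,0,0,-0.029],[-23,-21,1,0,0,-0.029],[-22,-22,2,0,0,-0.029],[-22,-23,1,0,0,-0.029]]}}

```text
time: 2.75
tool_pos: [428.6, 276.9, 215.3]
tcp_rot: [180.0, 0.0, 170.8]
ft_force: [0.1, 0.4, 0.0]
finger_gap: 85.6
grip_force: 0.0
```

```bash
cat >> h.py <<'E'
def wworld(d,s,m=None):
    c=eyes.get_calibration('wrist');K=c['intrinsics'];v,u=np.nonzero((d>0) if m is None else (m&(d>0)))
    x=(u-K[0][2])/K[0][0];y=(v-K[1][2])/K[1][1];r=np.hypot(x,y)+1e-9;z=d[v,u]
    t=np.tan(np.minimum(r,1.4))/r; P=np.stack([x*t*z,y*t*z,z,np.ones_like(z)],1)@np.array(c['mount']).T
    return Ro.from_euler('xyz',s['tcp_rot'],degrees=True).apply(P[:,:3])+s['tool_pos']
E
python3 - <<'E'
from h import *
s=sense();p,d=snap('wrist','w1.png');print(s['tool_pos'],s['time'],s['joint_pos'].round(1) if hasattr(s['joint_pos'],'round') else s['joint_pos'])
r=models.cut_out('rack_center','wrist')
for x in r[:2]:
    P=wworld(d,s,x['pixels']);print(x['confidence'],np.percentile(P,[1,50,99],axis=0).round().tolist())
    Q=P[(P[:,2]>48)&(P[:,2]<66)]
    if len(Q)>10: print(len(Q),cv2.minAreaRect(Q[:,:2].astype(np.float32)),np.median(Q[:,2]))
print([(x['xyz'],x['confidence']) for x in models.place_of('rack_center','wrist')])
E
```

```text
[428.62376665 276.85992447 215.32868415] 2.75 [ 27.1  -6.1 100.6   0.   85.5 -53.7]
0.97 [[358.0, 247.0, 56.0], [420.0, 279.0, 58.0], [492.0, 310.0, 60.0]]
7333 ((425.5020446777344, 278.1367492675781), (52.35162353515625, 135.77935791015625), 81.5330810546875) 57.877232612004775
0.44 [[314.0, 446.0, 5.0], [341.0, 472.0, 15.0], [368.0, 501.0, 17.0]]
[([428.4, 280.1, 30.2], 0.98)]
```

View pics/w1.png

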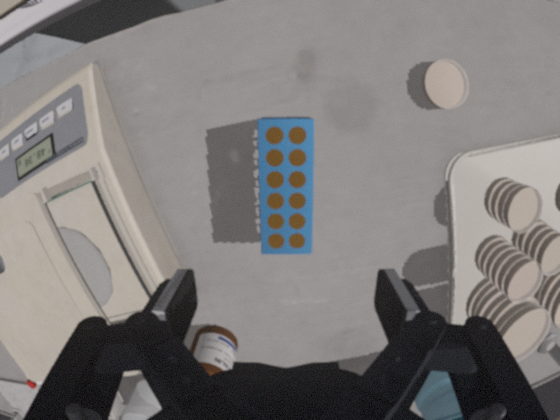

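The wrist view shows the rack clear on all sides at (286,186). Its centre is at (425.5, 278.1), with the width along 81.5°. Next I descend.

```bash
python3 -c "
from h import *
plan([425.5,278.1,27],81.5,10,dec=1)"
```

```text
[np.float64(0.4), np.float64(0.1), np.float64(18.8), 0, 0, np.float64(-0.002)]
[np.float64(0.3), np.float64(0.1), np.float64(18.8), 0, 0, np.float64(-0.002)]
[np.float64(0.4), np.float64(0.1), np.float64(18.8), 0, 0, np.float64(-0.002)]
[np.float64(0.3), np.float64(0.1), np.float64(18.8), 0, 0, np.float64(-0.002)]
[np.float64(0.4), np.float64(0.1), np.float64(18.9), 0, 0, np.float64(-0.002)]
[np.float64(0.3), np.float64(0.1), np.float64(18.8), 0, 0, np.float64(-0.002)]
[np.float64(0.4), np.float64(0.1), np.float64(18.9), 0, 0, np.float64(-0.002)]
[np.float64(0.3), np.float64(0.0), np.float64(18.8), 0, 0, np.float64(-0.002)]
[np.float64(0.4), np.float64(0.1), np.float64(18.9), 0, 0, np.float64(-0.002)]
[np.float64(0.3), np.float64(0.0), np.float64(18.8), 0, 0, np.float64(-0.002)]
ydir now 80.64 q [ 27.1  -6.1 100.6  -0.   85.5 -53.6] tilt [ 1.e-04 -0.e+00 -1.e+00]
```

{"api": "apply_moves", "payload": {"rows": [[0.7,0.2,30,0,0,-0.003],[0.7,0.2,30,0,0,-0.003],[0.7,0.1,30,0,0,-0.003],[0.7,0.1,30,0,0,-0.003],[0.5,0,25,0,0,-0.003]]}}

```text
time: 3.52
tool_pos: [424.1, 279.6, 69.1]
tcp_rot: [-180.0, -0.0, 171.7]
ft_force: [0.4, 0.0, 0.3]
finger_gap: 85.6
grip_force: 0.0
```

{"api": "apply_moves", "payload": {"rows": [[0,0,20,0,0,0],[0,0,15,0,0,0],[0,0,8.3,0,0,0],[0,0,0,0,0,0],[0,0,0,0,0,0]]}}

```text
time: 4.15
tool_pos: [425.6, 279.2, 27.8]
tcp_rot: [180.0, 0.1, 171.6]
ft_force: [1.1, -0.6, 0.2]
finger_gap: 85.4
grip_force: 0.0
```

{"api": "apply_moves", "payload": {"rows": [[0,0,0,0,0,0],[0,0,0,0,0,0],[0,0,0,0,0,0],[0,0,0,0,0,0],[0,0,0,0,0,0]], "fingers": 40, "grip_force": 50}}

```text
time: 4.78
tool_pos: [425.5, 279.1, 27.8]
tcp_rot: [180.0, 0.1, 171.6]
ft_force: [-1.9, 0.4, 6.4]
finger_gap: 50.9
grip_force: 52.4
```

```bash
python3 -c "
from h import *
s=sense();s0=dict(s)
import h
h.sense=lambda:dict(s0,tool_pos=np.array([425.5,279.1,290.]))
plan([436,-180,290],90,15,dec=0)"
```

```text
[np.float64(-5.0), np.float64(-30.0), np.float64(-0.0), 0, 0, np.float64(-0.01)]
[np.float64(-5.0), np.float64(-30.0), np.float64(-0.0), 0, 0, np.float64(-0.01)]
[np.float64(-5.0), np.float64(-30.0), np.float64(-0.0), 0, 0, np.float64(-0.01)]
[np.float64(-4.0), np.float64(-30.0), np.float64(-0.0), 0, 0, np.float64(-0.01)]
[np.float64(-4.0), np.float64(-30.0), np.float64(-0.0), 0, 0, np.float64(-0.01)]
[np.float64(-4.0), np.float64(-31.0), np.float64(-0.0), 0, 0, np.float64(-0.01)]
[np.float64(-3.0), np.float64(-31.0), np.float64(-0.0), 0, 0, np.float64(-0.01)]
[np.float64(-3.0), np.float64(-30.0), np.float64(-0.0), 0, 0, np.float64(-0.01)]
[np.float64(-3.0), np.float64(-31.0), np.float64(-0.0), 0, 0, np.float64(-0.01)]
[np.float64(-2.0), np.float64(-31.0), np.float64(-0.0), 0, 0, np.float64(-0.01)]
[np.float64(-2.0), np.float64(-30.0), np.float64(-0.0), 0, 0, np.float64(-0.01)]
[np.float64(-2.0), np.float64(-31.0), np.float64(-0.0), 0, 0, np.float64(-0.01)]
[np.float64(-1.0), np.float64(-30.0), np.float64(-0.0), 0, 0, np.float64(-0.01)]
[np.float64(-1.0), np.float64(-31.0), np.float64(-0.0), 0, 0, np.float64(-0.01)]
[np.float64(-1.0), np.float64(-31.0), np.float64(-0.0), 0, 0, np.float64(-0.01)]
ydir now 81.64 q [ 27.5   5.1 110.4  -0.   64.5 -54.2] tilt [ 1.e-03  5.e-04 -1.e+00]
```

{"api": "apply_moves", "payload": {"rows": [[0,0,-10,0,0,0],[0,0,-25,0,0,0],[0,0,-35,0,0,0],[0,0,-35,0,0,0],[0,0,-35,0,0,0]]}}

```text
time: 5.4
tool_pos: [424.7, 278.7, 168.4]
tcp_rot: [-180.0, -0.0, 171.6]
ft_force: [0.7, 0.9, -1.5]
finger_gap: 50.7
grip_force: 52.4
```

{"api": "apply_moves", "payload": {"rows": [[0,0,-35,0,0,0],[0,0,-35,0,0,0],[0,0,-25,0,0,0],[0,0,-17,0,0,0],[0,0,-10,0,0,0]]}}

```text
time: 6.02
tool_pos: [425.0, 278.8, 289.8]
tcp_rot: [180.0, 0.0, 171.6]
ft_force: [-0.3, 0.7, -1.9]
finger_gap: 51.0
grip_force: 52.4
```

{"api": "apply_moves", "payload": {"rows": [[-3,-15,0,0,0,-0.01],[-5,-30,0,0,0,-0.01],[-5,-30,0,0,0,-0.01],[-5,-30,0,0,0,-0.01],[-4,-30,0,0,0,-0.01]]}}

```text
time: 6.65
tool_pos: [429.7, 141.1, 288.0]
tcp_rot: [-180.0, -0.1, 174.5]
ft_force: [0.5, -0.4, -0.4]
finger_gap: 51.0
grip_force: 52.4
```

{"api": "apply_moves", "payload": {"rows": [[-4,-30,0,0,0,-0.01],[-4,-30,0,0,0,-0.01],[-4,-31,0,0,0,-0.01],[-3,-31,0,0,0,-0.01],[-3,-31,0,0,0,-0.01]]}}

```text
time: 7.28
tool_pos: [436.1, -12.7, 288.1]
tcp_rot: [180.0, -0.1, 177.4]
ft_force: [0.8, -0.1, -1.3]
finger_gap: 51.0
grip_force: 52.5
```

{"api": "apply_moves", "payload": {"rows": [[-2,-31,0,0,0,-0.01],[-2,-30,0,0,0,-0.01],[-1,-30,0,0,0,-0.01],[-1,-30,0,0,0,-0.01],[-1,-20,0,0,0,-0.01]]}}

```text
time: 7.9
tool_pos: [439.1, -154.0, 288.0]
tcp_rot: [180.0, -0.1, -179.8]
ft_force: [1.3, -0.4, -1.0]
finger_gap: 50.9
grip_force: 52.5
```

```bash
cat > look.py <<'E'
from h import *
import sys
s=sense();p,d=snap('wrist',sys.argv[1]);print(s['tool_pos'],s['time'],np.round(s['joint_pos'],1))
np.savez('dw.npz',d=d,pos=s['tool_pos'],rot=s['tcp_rot'])
for n in ['nest','holder','clamp_handle','clamp_hinge','rack_center']:
    print(n,[(np.round(x['xyz'],1).tolist(),round(x['confidence'],2)) for x in models.place_of(n,'wrist')][:2])
P=wworld(d,s)
m=(P[:,0]>280)&(P[:,0]<640)&(abs(P[:,1]+299)<75)&(P[:,2]>18)&(P[:,2]<27)
Q=P[m];print(len(Q),cv2.minAreaRect(Q[:,:2].astype(np.float32)),np.percentile(Q,[1,50,99],axis=0).round(1).tolist())
E
python3 look.py w2.png
```

```text
[ 439.14753001 -154.03368929  287.99928425] 7.9 [ -25.6  -14.6  100.6   -0.    94.1 -115.8]
nest [([435.1, -301.4, 23.1], 0.61)]
holder [([433.8, -302.8, -2.3], 0.93)]
clamp_handle []
clamp_hinge [([531.8, -298.7, 92.2], 0.65)]
rack_center []
5503 ((450.55908203125, -298.3202209472656), (110.29083251953125, 218.6909637451172), 89.79711151123047) [[342.9, -351.5, 20.2], [437.7, -268.5, 23.2], [557.0, -244.5, 25.5]]
```

View pics/w2.png

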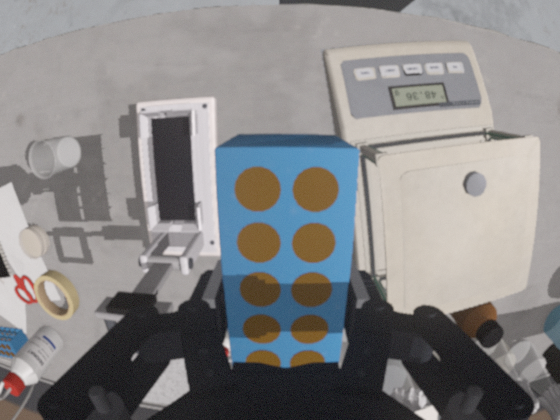

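The wrist view shows the holder at (177,175) with the black pad at (175,168) and the clamp open at (170,250). The held rack is at (290,250), and the deck centre line is near y=-298. Next I find the pad and guide extents to fix the seat x.

Run:
```python
from h import *
Z=np.load('dw.npz');s=dict(tool_pos=Z['pos'],tcp_rot=Z['rot']);d=Z['d'];p=cv2.imread('pics/w2.png')
m=np.zeros(d.shape,bool);m[95:260,135:217]=True
P=wworld(d,s,m);v,u=np.nonzero(m&(d>0));g=p[v,u].max(1)
k=(g<45)&(P[:,2]>25)&(P[:,2]<45);Q=P[k];print('pad',k.sum(),cv2.minAreaRect(Q[:,:2].astype(np.float32)),np.percentile(Q,[2,50,98],axis=0).round(1).tolist())
G=P[(P[:,2]>36)&(P[:,2]<56)]
for sx in (lambda x:x<400,lambda x:x>470):
    q=G[sx(G[:,0])];print('guides',len(q),np.percentile(q,[1,10,50,90,99],axis=0).round(1).tolist())
H=np.zeros((30,48))
I=P[P[:,2]>18]
for x0 in range(335,565,5):
    row=''
    for y0 in range(-355,-243,5):
        q=I[(abs(I[:,0]-x0)<2.5)&(abs(I[:,1]-y0)<2.5)]
        row+='%4d'%q[:,2].max() if len(q) else '   .'
    print(x0,row)
# held rack
m=np.zeros(d.shape,bool);m[130:370,215:360]=True
P=wworld(d,s,m);t=P[(P[:,2]>300)&(P[:,2]<335)];print('rack',np.median(t[:,2]),cv2.minAreaRect(t[:,:2].astype(np.float32)),np.percentile(t[:,0],[1,99]))
```

```text
Traceback (most recent call last):
IndexError: index -1 is out of bounds for axis 0 with size 0
```

Run:
```python
from h import *
Z=np.load('dw.npz');s=dict(tool_pos=Z['pos'],tcp_rot=Z['rot']);d=Z['d'];p=cv2.imread('pics/w2.png')
m=np.zeros(d.shape,bool);m[95:260,135:217]=True
# dark pad by ray-plane intersect at z=34
dark=m&(p.max(2)<70);dark[225:]=False
n,l,st,c=cv2.connectedComponentsWithStats(dark.astype(np.uint8));i=1+st[1:,4].argmax();dk=l==i;print('pad px',st[i],'depth there',np.median(d[dk]),(d[dk]>0).mean())
d2=np.where(dk,300.,0)
A=wworld(d2,s,dk);C=wworld(np.where(dk,1e-3,0),s,dk)
for z in (30,36):
    q=C+(A-C)*((z-C[:,2])/(A[:,2]-C[:,2]))[:,None]
    print('pad z',z,cv2.minAreaRect(q[:,:2].astype(np.float32)),np.percentile(q[:,:2],[2,98],axis=0).round(1).tolist())
P=wworld(d,s,m)
I=P[P[:,2]>18]
for x0 in range(335,565,5):
    row=''
    for y0 in range(-355,-243,5):
        q=I[(abs(I[:,0]-x0)<2.5)&(abs(I[:,1]-y0)<2.5)]
        row+='%4d'%q[:,2].max() if len(q) else '   .'
    print(x0,row)
m=np.zeros(d.shape,bool);m[130:370,215:360]=True
P=wworld(d,s,m);t=P[(P[:,2]>300)&(P[:,2]<335)];print('rack',np.median(t[:,2]),cv2.minAreaRect(t[:,:2].astype(np.float32)),np.percentile(t[:,0],[1,99]))
```

```text
pad px [ 153  117   42  103 3509] depth there 397.69067 0.9954402963807353
pad z 30 ((434.5696105957031, -300.2544250488281), (49.95174026489258, 136.08953857421875), 89.90485382080078) [[369.7, -324.1], [499.4, -276.6]]
pad z 36 ((433.438232421875, -298.0676574707031), (49.20515823364258, 134.0554962158203), 89.90483093261719) [[369.5, -321.6], [497.3, -274.8]]
335    .   .   .   .   .   .   .   .   .   .   .   .   .   .   .   .   .   .   .   .   .   .   .
340    .   .  21  20  20  22  18   .  21  21   .  20  21   .   .  22  22   .   .  21  21   .   .
345    .  22  23  23  23  23  24  23  23  24  24  23  23  24  23  23  23  23  24  23  24  23  22
350    .  23  24  26  23  24  25  24  24  23  24  23  24  24  25  24  25  24  24  25  24  24  23
355    .  23  25  25  24  53  53  53  53  53  52  24  24  53  53  53  53  53  53  25  25  25  23
360   20  22   .   .  52  53  53  53  52  53  47  24   .  51  51  51  53  53  53  52  24  24  23
365    .  23   .   .  53  52  45  44  45  45  37  36  37  43  44  44  44  46  52  25  24  24  24
370    .  22   .   .  52  53  43  37  37  37  38  37  37
[... 3182 characters left out ...]
 24  24  24  24  24  24  23   .   .  81  80  25  26  24   .
540   19  23  22   .   .   .   .  64  24  24  24  24  24  24   .   .   .  78  76  24  25  24   .
545    .  22   .   .   .   .   .  50  24  23  24  24  24   .   .   .   .  37  68  24  24  23   .
550    .   .   .   .   .   .  24  24  24  24  24  24  23   .   .   .   .  25  24  25  24  23   .
555    .   .   .   .   .  21  23  24  24  25  24  23   .   .   .   .  22  23  24  24  23  24   .
560    .   .   .   .  21  21  22  22  23  23  22   .   .   .   .   .  22  22  22  24  23  21   .
rack 318.07820026621215 ((423.5534973144531, -152.47909545898438), (104.19109344482422, 66.03187561035156), 0.8201724290847778) [372.21232938 470.39964829]
```

{"api": "apply_moves", "payload": {"rows": [[1,-25,10,0,0,0.001],[1,-30,10,0,0,0.001],[1,-30,10,0,0,0.001],[1,-30,10,0,0,0.001],[1.6,-28,10,0,0,0]]}}

```text
time: 8.82
tool_pos: [434.7, -296.0, 238.7]
tcp_rot: [180.0, 0.0, -179.9]
ft_force: [0.1, 0.2, -1.4]
finger_gap: 51.2
grip_force: 52.5
```

{"api": "apply_moves", "payload": {"rows": [[0,0,30,0,0,0],[0,0,35,0,0,0],[0,0,35,0,0,0],[0,0,30,0,0,0],[0,0,18,0,0,0]]}}

```text
time: 9.45
tool_pos: [434.0, -294.5, 89.2]
tcp_rot: [179.9, -0.1, -179.9]
ft_force: [-0.4, 0.4, -1.5]
finger_gap: 51.3
grip_force: 52.5
```

Run:
```python
from h import *
plan([433.5,-298.2,85],89.9,5,dec=1)
s=sense();print(s['tool_pos'],s['tcp_rot'])
p,d=snap('wrist','w3.png')
P=wworld(d,s)
for n,a in (('top',(100,135)),('guide',(46,57))):
    Q=P[(P[:,2]>a[0])&(P[:,2]<a[1])&(P[:,0]>340)&(P[:,0]<520)&(abs(P[:,1]+298)<48)]
    print(n,len(Q),np.percentile(Q,[1,50,99],axis=0).round(1).tolist())
```

```text
[np.float64(0.1), np.float64(-0.7), np.float64(0.8), 0, 0, np.float64(0.001)]
[np.float64(0.1), np.float64(-0.7), np.float64(0.9), 0, 0, np.float64(0.001)]
[np.float64(0.1), np.float64(-0.8), np.float64(0.8), 0, 0, np.float64(0.001)]
[np.float64(0.1), np.float64(-0.7), np.float64(0.9), 0, 0, np.float64(0.001)]
[np.float64(0.1), np.float64(-0.8), np.float64(0.8), 0, 0, np.float64(0.001)]
ydir now 90.07 q [ -39.8    2.6  105.7    0.    71.8 -129.8] tilt [-0.0017  0.0015 -1.    ]
[ 434.00043167 -294.53829965   89.23177829] [ 1.79911938e+02 -9.57366840e-02 -1.79931291e+02]
top 31440 [[367.0, -328.7, 105.0], [408.6, -294.0, 119.3], [465.2, -259.7, 131.1]]
guide 1637 [[354.7, -335.2, 46.1], [359.7, -310.7, 51.4], [381.6, -262.0, 54.0]]
```

View pics/w3.png

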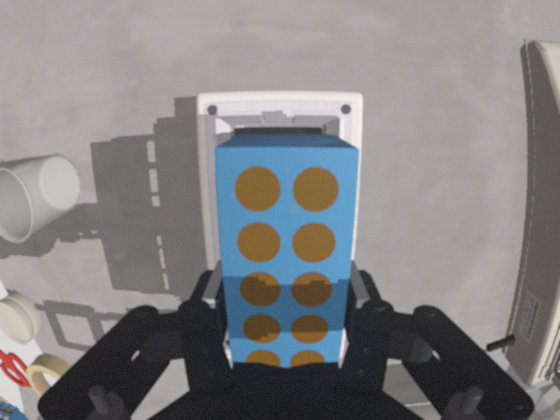

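The rack is over the guides, with its end at (285,140) inside the guide lips at (235–330,125). It sits 4 mm off in y, so I correct that and lower it.

{"api": "apply_moves", "payload": {"rows": [[0.2,-2,0,0,0,0.002],[0.2,-1.9,0,0,0,0],[0,0,4,0,0,0],[0,0,5,0,0,0],[0,0,0,0,0,0]]}}

```text
time: 10.12
tool_pos: [433.7, -299.6, 81.4]
tcp_rot: [180.0, -0.0, 179.9]
ft_force: [-0.1, -0.6, -1.4]
finger_gap: 50.9
grip_force: 52.6
```

{"api": "apply_moves", "payload": {"rows": [[0,0,3,0,0,0],[0,0,3,0,0,0],[0,0,3,0,0,0],[0,0,3,0,0,0],[0,0,2,0,0,0]]}}

```text
time: 10.75
tool_pos: [434.0, -299.8, 67.7]
tcp_rot: [180.0, -0.0, 179.9]
ft_force: [0.8, 0.1, -1.5]
finger_gap: 50.8
grip_force: 52.6
```

{"api": "apply_moves", "payload": {"rows": [[0,1,1,0,0,0],[0,0,1.5,0,0,0],[0,0,1.5,0,0,0],[0,0,1,0,0,0],[0,0,0,0,0,0]]}}

```text
time: 11.38
tool_pos: [434.1, -298.9, 63.2]
tcp_rot: [180.0, 0.0, 179.9]
ft_force: [-0.7, 0.9, 1.7]
finger_gap: 51.1
grip_force: 52.9
```

{"api": "apply_moves", "payload": {"rows": [[0,0,1,0,0,0],[0,0,1,0,0,0],[0,0,1,0,0,0],[0,0,1,0,0,0],[0,0,0,0,0,0]]}}

```text
time: 12.0
tool_pos: [434.2, -298.9, 59.8]
tcp_rot: [-180.0, 0.0, 179.9]
ft_force: [-3.8, 3.4, 7.2]
finger_gap: 50.8
grip_force: 53.5
```

{"api": "apply_moves", "payload": {"rows": [[0.4,0.4,1,0,0,0],[0,0,1,0,0,0],[0,0,1,0,0,0],[0,0,1,0,0,0],[0,0,0,0,0,0]]}}

```text
time: 12.62
tool_pos: [434.1, -298.9, 56.0]
tcp_rot: [-180.0, 0.1, 179.9]
ft_force: [-1.9, 1.5, 7.7]
finger_gap: 50.7
grip_force: 53.5
```

{"api": "apply_moves", "payload": {"rows": [[0,0,1,0,0,0],[0,0,0.7,0,0,0],[0,0,0.5,0,0,0],[0,0,0,0,0,0],[0,0,0,0,0,0]]}}

```text
time: 13.25
tool_pos: [434.1, -298.9, 53.9]
tcp_rot: [-179.9, 0.1, 179.9]
ft_force: [-2.5, 1.8, 7.7]
finger_gap: 51.1
grip_force: 53.5
```

{"api": "apply_moves", "payload": {"rows": [[0,0,0.5,0,0,0],[0,0,0.5,0,0,0],[0,0,0.5,0,0,0],[0,0,0,0,0,0],[0,0,0,0,0,0]]}}

```text
time: 13.88
tool_pos: [434.2, -299.0, 53.6]
tcp_rot: [-179.9, 0.1, 179.9]
ft_force: [-7.6, 5.3, 19.4]
finger_gap: 51.0
grip_force: 54.7
```

{"api": "apply_moves", "payload": {"rows": [[0,0,0.5,0,0,0],[0,0,0.3,0,0,0],[0,0,0,0,0,0],[0,0,0,0,0,0],[0,0,0,0,0,0]]}}

```text
time: 14.5
tool_pos: [434.3, -299.0, 53.6]
tcp_rot: [-179.9, 0.1, 179.9]
ft_force: [-10.2, 6.7, 26.3]
finger_gap: 51.3
grip_force: 55.4
```

{"api": "apply_moves", "payload": {"rows": [[0,0,-1,0,0,0],[0,0,0,0,0,0],[0,0,0,0,0,0],[0,0,0,0,0,0],[0,0,0,0,0,0]], "fingers": 78}}

```text
time: 15.12
tool_pos: [433.5, -298.4, 51.3]
tcp_rot: [180.0, -0.0, 179.9]
ft_force: [-0.2, -0.3, -0.2]
finger_gap: 78.2
grip_force: 0.0
```

{"api": "apply_moves", "payload": {"rows": [[0,0,-10,0,0,0],[0,0,-25,0,0,0],[0,0,-35,0,0,0],[0,0,-35,0,0,0],[0,0,-35,0,0,0]]}}

```text
time: 15.75
tool_pos: [433.7, -298.5, 193.5]
tcp_rot: [-180.0, 0.0, 179.9]
ft_force: [0.4, -0.6, -0.6]
finger_gap: 77.7
grip_force: 0.0
```

{"api": "apply_moves", "payload": {"rows": [[0,0,-35,0,0,0],[0,0,-35,0,0,0],[0,0,-20,0,0,0],[0,0,-10,0,0,0],[0,0,0,0,0,0]], "fingers": 40}}

```text
time: 16.38
tool_pos: [433.7, -298.5, 291.4]
tcp_rot: [-180.0, 0.0, 179.9]
ft_force: [-0.2, 0.2, 0.4]
finger_gap: 40.1
grip_force: 0.0
```

Run:
```python
from h import *
s=sense();p,d=snap('wrist','w4.png');print(s['tool_pos'],s['tcp_rot'],s['finger_gap'],np.round(s['joint_pos'],1))
for n in ['rack_center','clamp_handle','clamp_hinge','nest']:
    print(n,[(np.round(x['xyz'],1).tolist(),round(x['confidence'],2)) for x in models.place_of(n,'wrist')][:2])
P=wworld(d,s)
def st(n,m): Q=P[m]; print(n,len(Q),np.percentile(Q,[1,50,99],axis=0).round(1).tolist()) if len(Q) else 0
X,Y,Z=P.T
st('racktop',(X>375)&(X<490)&(abs(Y+298)<20)&(Z>70)&(Z<110))
for a in (385,410,435,460,485): st('top%d'%a,(abs(X-a)<10)&(abs(Y+298)<20)&(Z>70)&(Z<110))
st('deck',(X>390)&(X<470)&(abs(Y+345)<6)&(Z<40))
st('handle',(X>560)&(X<620)&(abs(Y+298)<45)&(Z>170)&(Z<225))
st('handle0',(X>560)&(X<620)&(abs(Y+298)<10)&(Z>185)&(Z<225))
```

```text
[ 433.68170905 -298.48061762  291.40144136] [-1.79998782e+02  3.03180159e-03  1.79895769e+02] 40.07412925982099 [ -40.1   -5.    91.7    0.    93.3 -130. ]
rack_center [([441.5, -295.6, 51.4], 0.84)]
clamp_handle [([589.6, -299.3, 194.8], 0.96)]
clamp_hinge [([534.9, -298.0, 93.4], 0.58)]
nest []
racktop 3623 [[375.7, -317.7, 82.2], [429.3, -298.3, 83.9], [488.6, -278.5, 85.7]]
top385 693 [[375.3, -317.7, 82.1], [385.1, -298.3, 83.9], [395.0, -278.9, 85.7]]
top410 655 [[400.3, -317.9, 82.2], [409.4, -298.4, 83.9], [419.3, -278.8, 85.6]]
top435 619 [[425.3, -317.3, 82.2], [435.0, -297.4, 83.9], [444.3, -278.5, 85.6]]
top460 606 [[450.2, -317.8, 82.3], [460.3, -297.9, 83.9], [469.8, -278.1, 85.5]]
top485 551 [[475.7, -317.1, 82.3], [484.9, -298.5, 84.0], [494.8, -278.9, 85.7]]
deck 552 [[390.2, -350.9, 20.8], [429.0, -344.9, 23.0], [469.3, -339.1, 25.1]]
handle 1004 [[560.6, -335.3, 195.0], [580.0, -298.7, 201.5], [587.5, -261.2, 203.7]]
handle0 226 [[578.4, -307.5, 195.0], [581.4, -297.7, 201.1], [587.9, -288.0, 203.3]]
```

View pics/w4.png

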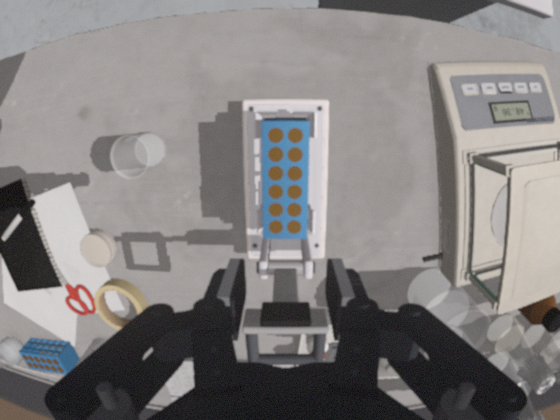

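The rack is seated: its top is level at 83.9 mm (84 expected), at (285,180) in the picture. The clamp stands open at (287,320). I now go to the handle and grip its bar across x.

```bash
python3 -c "
from h import *
plan([585.5,-298.4,270],0,10,dec=0)"
```

```text
[np.float64(-15.0), np.float64(-0.0), np.float64(2.0), 0, 0, np.float64(0.157)]
[np.float64(-15.0), np.float64(2.0), np.float64(2.0), 0, 0, np.float64(0.157)]
[np.float64(-15.0), np.float64(5.0), np.float64(2.0), 0, 0, np.float64(0.157)]
[np.float64(-14.0), np.float64(7.0), np.float64(2.0), 0, 0, np.float64(0.157)]
[np.float64(-12.0), np.float64(9.0), np.float64(2.0), 0, 0, np.float64(0.157)]
[np.float64(-11.0), np.float64(11.0), np.float64(2.0), 0, 0, np.float64(0.157)]
[np.float64(-9.0), np.float64(12.0), np.float64(2.0), 0, 0, np.float64(0.157)]
[np.float64(-7.0), np.float64(13.0), np.float64(2.0), 0, 0, np.float64(0.157)]
[np.float64(-4.0), np.float64(15.0), np.float64(2.0), 0, 0, np.float64(0.157)]
[np.float64(-3.0), np.float64(15.0), np.float64(2.0), 0, 0, np.float64(0.157)]
ydir now 89.9 q [ -40.1   -4.9   91.8   -0.    93.3 -130. ] tilt [-0.0018  0.0014 -1.    ]
```

{"api": "apply_moves", "payload": {"rows": [[-15,0,0,0,0,0.157],[-15,2,0,0,0,0.157],[-15,5,0,0,0,0.157],[-14,7,0,0,0,0.157],[-12,9,0,0,0,0.157]]}}

```text
time: 17.25
tool_pos: [510.5, -298.5, 290.5]
tcp_rot: [-180.0, -0.1, 134.6]
ft_force: [-0.7, -0.2, -0.5]
finger_gap: 40.1
grip_force: 0.0
```

{"api": "apply_moves", "payload": {"rows": [[-11,11,0,0,0,0.157],[-9,12,4,0,0,0.157],[-7,13,5,0,0,0.157],[-4,15,5,0,0,0.157],[-3,15,5,0,0,0.157]]}}

```text
time: 17.88
tool_pos: [586.6, -298.9, 271.3]
tcp_rot: [-179.9, -0.0, 89.6]
ft_force: [-0.8, -0.2, -0.1]
finger_gap: 39.9
grip_force: 0.0
```

Run:
```python
from h import *
plan([585.5,-298.4,177],0,6,dec=1)
s=sense();p,d=snap('wrist','w5.png');print(s['tool_pos'],s['tcp_rot'],s['finger_gap'])
print([(np.round(x['xyz'],1).tolist(),round(x['confidence'],2)) for x in models.place_of('clamp_handle','wrist')])
P=wworld(d,s);X,Y,Z=P.T
m=(X>560)&(X<620)&(abs(Y+298)<18)&(Z>180)&(Z<212);Q=P[m];print(len(Q),np.percentile(Q,[1,50,99],axis=0).round(1) if len(Q) else 0)
```

```text
[np.float64(0.1), np.float64(-0.2), np.float64(15.7), 0, 0, np.float64(-0.001)]
[np.float64(0.1), np.float64(-0.2), np.float64(15.7), 0, 0, np.float64(-0.001)]
[np.float64(0.1), np.float64(-0.1), np.float64(15.7), 0, 0, np.float64(-0.001)]
[np.float64(0.0), np.float64(-0.2), np.float64(15.7), 0, 0, np.float64(-0.001)]
[np.float64(0.1), np.float64(-0.1), np.float64(15.7), 0, 0, np.float64(-0.001)]
[np.float64(0.0), np.float64(-0.2), np.float64(15.8), 0, 0, np.float64(-0.001)]
ydir now -0.35 q [-31.5  15.9  71.5   0.   92.6 -31.1] tilt [-1.3e-03  8.0e-04 -1.0e+00]
[ 586.57776268 -298.92039925  271.27128105] [-1.79927033e+02 -4.65969111e-02  8.96488379e+01] 39.87773204524674
[]
810 [[ 579.7 -315.8  197.7]
 [ 585.5 -297.3  201.8]
 [ 591.1 -280.3  203.7]]
```

View pics/w5.png

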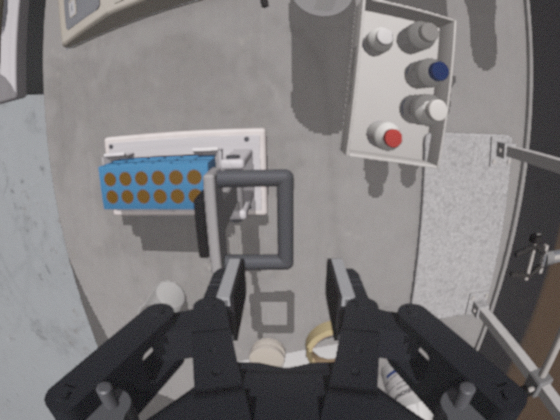

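The handle bar at (286,220) lies between the finger planes. It measures x 585.4 and z about 196, so I descend and grip it.

{"api": "apply_moves", "payload": {"rows": [[0,-0.5,15,0,0,-0.003],[0,-0.5,22,0,0,-0.003],[0.2,0,22,0,0,0],[0.2,0,20,0,0,0],[0,0,10,0,0,0]]}}

```text
time: 18.6
tool_pos: [584.2, -298.4, 181.4]
tcp_rot: [-179.9, -0.1, 90.3]
ft_force: [-0.2, 0.1, -0.7]
finger_gap: 39.8
grip_force: 0.0
```

{"api": "apply_moves", "payload": {"rows": [[0,0,5,0,0,0],[0,0,0,0,0,0],[0,0,0,0,0,0],[0,0,0,0,0,0],[0,0,0,0,0,0]], "fingers": 5, "grip_force": 25}}

```text
time: 19.23
tool_pos: [585.1, -298.7, 178.3]
tcp_rot: [-180.0, -0.0, 90.3]
ft_force: [-0.8, -0.6, -6.4]
finger_gap: 11.0
grip_force: 24.7
```

{"api": "apply_moves", "payload": {"rows": [[0,0,0,0,0,0],[0,0,0,0,0,0],[0,0,0,0,0,0],[0,0,0,0,0,0],[0,0,0,0,0,0]]}}

```text
time: 19.85
tool_pos: [585.1, -298.8, 178.3]
tcp_rot: [-180.0, -0.0, 90.3]
ft_force: [-1.7, -0.8, -7.3]
finger_gap: 10.7
grip_force: 24.6
```

```bash
python3 -c "
import numpy as np
f=np.radians(np.linspace(62.6,153.4,21));x=112*np.cos(f);z=112*np.sin(f)
for a,b in zip(np.diff(x),-np.diff(z)): print(round(a,1),round(b,1))"
```

```text
-8.0 -3.8
-8.3 -3.1
-8.5 -2.5
-8.7 -1.8
-8.8 -1.1
-8.9 -0.4
-8.9 0.3
-8.8 1.0
-8.7 1.7
-8.5 2.4
-8.3 3.1
-8.1 3.7
-7.7 4.3
-7.4 4.9
-7.0 5.5
-6.5 6.0
-6.0 6.5
-5.5 7.0
-4.9 7.4
-4.3 7.8
```

{"api": "apply_moves", "payload": {"rows": [[0,-8,-3.8,0,0,0],[0,-8.3,-3.1,0,0,0],[0,-8.5,-2.5,0,0,0],[0,-8.7,-1.8,0,0,0],[0,-8.8,-1.1,0,0,0]]}}

```text
time: 20.48
tool_pos: [543.3, -298.9, 192.2]
tcp_rot: [179.9, 0.0, 90.3]
ft_force: [3.4, 3.2, -3.2]
finger_gap: 10.8
grip_force: 24.4
```

{"api": "apply_moves", "payload": {"rows": [[0,-8.9,-0.4,0,0,0],[0,-8.9,0.3,0,0,0],[0,-8.8,1,0,0,0],[0,-8.7,1.7,0,0,0],[0,-8.5,2.4,0,0,0]]}}

```text
time: 21.1
tool_pos: [499.5, -299.3, 187.2]
tcp_rot: [179.9, 0.1, 90.3]
ft_force: [4.6, 2.6, -0.5]
finger_gap: 10.8
grip_force: 25.1
```

Forces are small and the bar follows the arc.

{"api": "apply_moves", "payload": {"rows": [[0,-8.3,3.1,0,0,0],[0,-8.1,3.7,0,0,0],[0,-7.7,4.3,0,0,0],[0,-7.4,4.9,0,0,0],[0,-7,5.5,0,0,0]]}}

```text
time: 21.72
tool_pos: [460.3, -299.6, 163.8]
tcp_rot: [180.0, 0.0, 90.3]
ft_force: [3.9, 2.3, -0.0]
finger_gap: 11.3
grip_force: 25.7
```

{"api": "apply_moves", "payload": {"rows": [[0,-6.5,6,0,0,0],[0,-6,6.5,0,0,0],[0,-5.5,7,0,0,0],[0,-4.5,6.5,0,0,0],[0,0,0,0,0,0]]}}

```text
time: 22.35
tool_pos: [437.4, -299.6, 137.2]
tcp_rot: [-179.9, -0.0, 90.3]
ft_force: [1.5, -1.0, -3.1]
finger_gap: 11.0
grip_force: 24.6
```

{"api": "apply_moves", "payload": {"rows": [[0,-1.8,3,0,0,0],[0,-1.5,3,0,0,0],[0,-0.8,1.5,0,0,0],[0,-0.5,1,0,0,0],[0,0,0,0,0,0]]}}

```text
time: 22.98
tool_pos: [434.3, -299.7, 130.9]
tcp_rot: [179.9, 0.0, 90.3]
ft_force: [1.0, 2.8, 7.8]
finger_gap: 11.1
grip_force: 25.8
```

{"api": "apply_moves", "payload": {"rows": [[0,0,1,0,0,0],[0,0,0.5,0,0,0],[0,0,0.5,0,0,0],[0,0,0,0,0,0],[0,0,0,0,0,0]]}}

```text
time: 23.6
tool_pos: [434.4, -299.8, 130.7]
tcp_rot: [179.9, 0.1, 90.3]
ft_force: [-5.9, 7.1, 21.9]
finger_gap: 10.8
grip_force: 27.1
```

{"api": "apply_moves", "payload": {"rows": [[0,0,-1.5,0,0,0],[0,0,0,0,0,0],[0,0,0,0,0,0],[0,0,0,0,0,0],[0,0,0,0,0,0]], "fingers": 40}}

```text
time: 24.22
tool_pos: [433.5, -299.5, 129.1]
tcp_rot: [-180.0, -0.0, 90.3]
ft_force: [0.3, 0.7, 0.3]
finger_gap: 40.1
grip_force: 0.0
```

{"api": "apply_moves", "payload": {"rows": [[0,0,-5,0,0,0],[0,0,-15,0,0,0],[0,0,-30,0,0,0],[0,0,-30,0,0,0],[0,0,-30,0,0,0]]}}

```text
time: 24.85
tool_pos: [433.8, -299.7, 241.7]
tcp_rot: [179.9, 0.1, 90.3]
ft_force: [0.4, -0.3, -0.1]
finger_gap: 40.2
grip_force: 0.0
```

{"api": "apply_moves", "payload": {"rows": [[0,0,-30,0,0,0],[0,0,-20,0,0,0],[0,0,-10,0,0,0],[0,0,0,0,0,0],[0,0,0,0,0,0]]}}

```text
time: 25.48
tool_pos: [433.2, -299.2, 297.9]
tcp_rot: [-179.9, -0.1, 90.3]
ft_force: [-0.5, 0.2, -0.1]
finger_gap: 40.1
grip_force: 0.0
```

Run:
```python
from h import *
s=sense();p,d=snap('wrist','w6.png');print(s['tool_pos'],s['time'])
P=wworld(d,s);X,Y,Z=P.T
def st(n,m): Q=P[m]; print(n,len(Q),np.percentile(Q,[1,50,99],axis=0).round(1).tolist()) if len(Q) else print(n,0)
st('bar',(X>415)&(X<455)&(abs(Y+298)<18)&(Z>130)&(Z<165))
st('racktop',(X>370)&(X<500)&(abs(Y+298)<26)&(Z>70)&(Z<92))
st('arm',(X>390)&(X<530)&(abs(Y+298)<40)&(Z>94)&(Z<115))
for a in (440,460,480,500,520): st('arm%d'%a,(abs(X-a)<6)&(abs(Y+298)<40)&(Z>94)&(Z<115))
p,d=snap('side','s6.png')
for n in ['clamp_handle','clamp_hinge','amber_bottle','beaker','dish','small_beaker']:
    print(n,[(np.round(x['xyz'],1).tolist(),round(x['confidence'],2)) for x in models.place_of(n,'side')][:2])
```

```text
[ 433.22223733 -299.19727666  297.90557831] 25.475
bar 488 [[428.1, -315.4, 148.4], [433.7, -297.7, 152.8], [439.4, -280.4, 155.0]]
racktop 2795 [[370.8, -323.4, 70.5], [404.8, -291.9, 83.8], [498.5, -272.5, 85.5]]
arm 3219 [[418.9, -333.2, 96.1], [471.8, -296.9, 101.6], [529.4, -261.3, 107.2]]
arm440 349 [[436.2, -334.6, 99.8], [443.3, -294.5, 101.7], [445.9, -260.9, 107.7]]
arm460 281 [[454.1, -311.7, 97.4], [459.8, -297.6, 101.6], [465.9, -285.2, 103.2]]
arm480 274 [[474.0, -311.3, 96.9], [480.0, -297.6, 101.6], [485.8, -285.2, 103.1]]
arm500 266 [[494.1, -310.9, 96.2], [499.9, -297.2, 101.5], [505.8, -284.9, 103.5]]
arm520 416 [[514.2, -327.8, 95.5], [522.0, -297.0, 101.6], [525.9, -267.9, 107.5]]
clamp_handle [([432.2, -298.5, 146.2], 0.58)]
clamp_hinge [([533.0, -302.4, 96.3], 0.66)]
amber_bottle []
beaker [([632.2, -59.2, -1.7], 0.73)]
dish [([342.6, 476.0, -0.1], 0.56)]
small_beaker [([407.7, -492.2, -3.1], 0.88)]
```

View pics/w6.png

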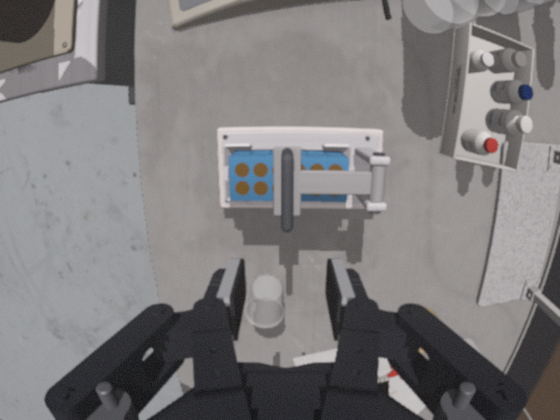

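View pics/s6.png

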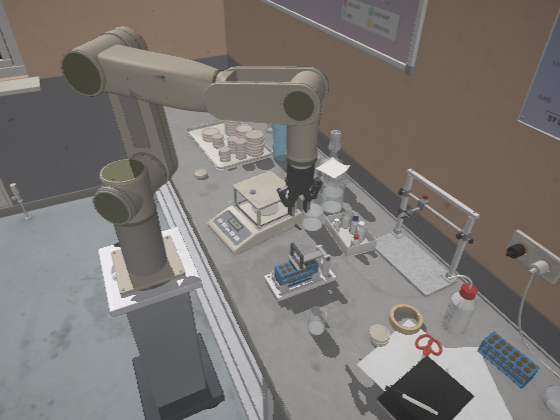

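The wrist view shows the clamp shut over the rack, with the handle at (287,190) and the arm level at 101.6 mm along its length. The side view agrees, with the holder at (298,272). The beaker, dish and small beaker are where they started; the bottle is hidden behind the gripper, but the arm never went near it.

```bash
python3 -c "
from h import *
print(job.hand_in())"
```

```text
the job is handed in; nothing more can be done
None
```

I set the blue rack in the holder and pressed it home (it stopped hard at 26 N, top deck level at 84 mm), then shut the clamp over it, let go and handed the job in at about 25.5 s; the bottle was hidden in my last picture, so I didn't re-check it.

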